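Dry the washed sleeves

TASK

Load every flanged steel sleeve from the rubber mat into the dryer's tank, leaving the plain bush and everything else on the bench alone. Then put the lid on so that it sits flat on the rim, turn the clamp until its tongue points straight in over the lid, and only then start the dryer by turning its dial until the pointer stands at the long broad mark of the scale.

Things in the scene. Friction and masses are not known exactly. Their poses are not given: they have to be found in the camera images.
- dryer: Fixed grey sheet-metal parts dryer. Origin: centre of its tank's underside, on the bench; z up; its front faces -x (the robot), yaw within 0.15 rad. Open tank 175 (x) by 195 (y) mm outside, 5 mm walls, rim at z = 75 mm. A control housing 100 (x) by 125 (y) by 35 mm high on its +y side, centred at x -30, y 160 mm, carries the dial. A clamp post, radius 10 mm, stands in front at x -115, y 0.
- tank_floor (a point): Centre of the tank's inner floor, 5 mm above the bench; the inside measures 165 (dryer x) by 185 (dryer y) mm, 70 mm deep.
- lid: Loose aluminium lid, about 0.4 kg, first flat on the bench at the robot's right. Origin: centre of its underside. From below: steps 149 x 169 and 157 x 177 mm (x by y), each 6 mm thick, then a plate 181 x 201 x 6 mm, top at z 18 mm. The steps enter the tank with 4 mm to spare all round, lid y along dryer y (either way round); seated, the plate lies on the rim, origin 63 mm above the dryer's.
- lid_handle (a point): Middle of the lid's black bar handle: bar 16 mm wide (lid x), 90 mm long (lid y), 14 mm high, its centre 48 mm above the lid's origin and 30 mm above the plate's top; two posts carry it at y = +-36 mm.
- clamp (a joint): Angle of the lid clamp, 0 to 1.65 rad, clockwise seen from above. At 0 its steel tongue (45 mm from the axis, 16 wide, 6 thick) points along the dryer's +y, clear of the tank (open); at 1.57 it points along the dryer's +x, over the lid's edge, 3 mm above a seated lid (clamped). Friction about 0.05 N m; stays where it is left.
- clamp_grip (a point): Point to grip, on the clamp's upright axis, 112 mm above the bench. The grip is a black upright bar 40 mm long along the tongue, 12 mm thick, from 90 to 120 mm above the bench.
- dial (a joint): Angle of the dryer's timer dial, 0 to 4.8 rad, clockwise seen from above; at 0 its pointer points 2.356 rad counterclockwise from the dryer's +x. Nine white ticks on the housing every 0.6 rad from 0; the long broad mark, the sixth, is at 3.0 rad. Friction about 0.04 N m; stays where it is left.
- dial_grip (a point): Point to grip, on the dial's upright axis, 67 mm above the bench. The grip is a black bar 42 mm long (along the pointer), 14 mm thick, from 45 to 75 mm above the bench, over a round skirt of radius 24 mm; white line on its pointer half.
- dial_pointer (a point): Tip of the dial's white pointer, 32 mm from the dial's axis, just above the housing.
- dial_mark (a point): Inner end of the long broad mark, 32 mm from the dial's axis: the pointer's tip is here when the dial is set (3.0 rad).
- sleeve1: Washed steel flanged sleeve, 0.2 kg, standing flange down on the fixed black rubber mat (3 mm thick): flange 40 mm across and 8 mm thick, above it a barrel 28 mm across; 50 mm tall in all. Origin: centre of the flange's underside, z along the barrel. Some starts have fewer than five (absent: None).
- sleeve2: Washed steel flanged sleeve, 0.2 kg, standing flange down on the fixed black rubber mat (3 mm thick): flange 40 mm across and 8 mm thick, above it a barrel 28 mm across; 50 mm tall in all. Origin: centre of the flange's underside, z along the barrel. Some starts have fewer than five (absent: None).
- sleeve3: Washed steel flanged sleeve, 0.2 kg, standing flange down on the fixed black rubber mat (3 mm thick): flange 40 mm across and 8 mm thick, above it a barrel 28 mm across; 50 mm tall in all. Origin: centre of the flange's underside, z along the barrel. Some starts have fewer than five (absent: None).
- sleeve4: Washed steel flanged sleeve, 0.2 kg, standing flange down on the fixed black rubber mat (3 mm thick): flange 40 mm across and 8 mm thick, above it a barrel 28 mm across; 50 mm tall in all. Origin: centre of the flange's underside, z along the barrel. Some starts have fewer than five (absent: None).
- sleeve5: Washed steel flanged sleeve, 0.2 kg, standing flange down on the fixed black rubber mat (3 mm thick): flange 40 mm across and 8 mm thick, above it a barrel 28 mm across; 50 mm tall in all. Origin: centre of the flange's underside, z along the barrel. Some starts have fewer than five (absent: None).
- plain_bush: Bystander, to be left alone: plain steel bush without flange, 42 mm across, 28 mm tall, on the mat among the sleeves, origin under its centre.
- bearing: Bystander, to be left alone: dark steel bearing ring, 72 mm across, 18 mm tall.
- gear: Bystander, to be left alone: dark steel gear, 75 mm across, 26 mm tall.
- jar: Bystander, to be left alone: jar 60 mm across, 75 mm tall.
- carton: Bystander, to be left alone: cardboard carton 80 by 110 by 50 mm.
- clevis_pin: Bystander, to be left alone: steel clevis pin, about 100 mm long, lying on the bench.
Not all that is in view belongs to the job. Leave any green, orange or yellow look-alike of the sleeve4 alone.

How it is judged:
By the outcome, as a careful person would: the job done as asked, in the order asked, and still so for the second after the job is handed in, with the robot touching nothing.
Of sleeve1, sleeve2, sleeve3, sleeve4, sleeve5 only 3 to 5 are there at a start; the rules pass over those that are not, and their reading is None.
At some moment in a run one of sleeve1, sleeve2, sleeve3, sleeve4, sleeve5 may be knocked a few centimetres aside while the robot is not near it.
Once in a run the grip may slacken for a moment while it holds something.
It also fails if it takes over 210 s, if anything falls off the work surface, if the arm or the gripper's body presses on something with over 40 N, if the wrist force passes 120 N, or if a joint passes its speed limit or range.

ROBOT

A 6-joint arm with a two-finger parallel gripper is mounted at the origin on the work surface. World frame = base frame: x ahead of the robot, y to its left, z up, the work surface at z = 0. Lengths are in mm, angles in rad, forces in N, time in s.
With the tool pointing down it reaches from about 300 to 775 mm from the base axis. Payload 14.6 kg.
Tool frame: the origin (TCP) lies midway between the tips of the shut fingers; the grasp point (between the pads) lies 19 mm behind it (manip.grasp_offset is the distance from the TCP to the grasp point, in mm); z points along the fingers, y is the line along which they close (so a half turn about z gives the same grasp; the last joint's range is limited). The gripper opens to 94 mm and grips with 3 to 60 N. Pads are 16 mm wide; open, the fingers measure 119 mm over their backs; the gripper's body (75 mm by 177 mm) begins 78 mm behind the grasp point.
Start: joints at [-1.388, 0.3, 1.521, -0, 1.321, -0.067], TCP at [135.959, -532.921, 205.446] pointing down, gripper open.
Joint ranges: [-3.03, 3.03], [-0.79, 2.21], [0.23, 2.52], [-1.04, 4.18], [0, 3.07], [-2.55, 2.55]. Speed limits (rad/s): [2.22, 2.22, 2.57, 3.14, 3.14, 3.14].

INTERFACE

Orientations are given as [roll, pitch, yaw] about the fixed x, y, z axes, in that order (R = Rz(yaw) Ry(pitch) Rx(roll)).
In Python, from cell import manip, viewer gives the robot as it stands. The module is installed in compiled form; this text tells all that it offers.
- The arm moves only by the tool move_arm, never from a script. Its argument "moves" is a list of rows, each a list of 4 numbers: the shift along the tool's x, y, z in m, then the turn about the tool's z in rad. A call has 1 to 12 rows; each row is the pose to reach, as a shift and turn from the pose commanded when the call began, along the tool's axes at that moment; what a row does not reach only later rows make up. A row lasts 1/10 s, in which the tool goes at most 50 mm and 8.59 degrees, less where a joint would pass 70% of its speed; a pose out of reach is approached as far as the arm can. A call with a gripper value outside its range is refused whole. "jaw" is the finger opening in m, from 0 to 0.094, set as the call begins (left out, the last holds). The fingers move at their own pace and stop on an object; "squeeze" is the grip in N (left out, the last holds). Time passes only in rows, so rows that repeat a pose let the fingers close. It gives the time, the measured TCP pose, the force, the opening and the grip force at its end, in the units of the state.
- manip.read_state(): the state, without advancing time (a new reading comes with each control period).
- viewer.camera(name): name is "scene" or "top" or "wrist"; returns a dict with "frame" (384x512x3 uint8, blue, green, red), "z_map" (384x512 float32, mm along the optical axis (not along the pixel's ray), 0 where there is no reading), "fx", "fy", "cx", "cy" (pixels), "origin" and "orientation" of the camera in the world. Camera axes: x right, y down, z forward; pixel columns grow to the right and rows downward; lengths in mm; the calibration is good to about 2 mm. The wrist camera is an equidistant fisheye: a pixel r from the principal point sees the ray r / f radians off the axis. A picture is of the moment at which its call begins.
- manip.sign_off(): hands the job in; it is judged then, once.
The state is a dict: "clock": time; "joints": joint angles; "qd": joint speeds; "effort": joint torques, N m; "eef_pos": TCP position; "eef_rot": TCP orientation; "wrist_force": force on the tool from outside, world axes, zero at the start; "moment": the same for the moment, N m; "finger_gap": finger opening in mm; "finger_force": force on a finger pad.
Only numpy, scipy, OpenCV 4.12 (cv2) and the standard library are available. Lean on these libraries where they do the work, as an engineer would, in place of code of your own. Each camera call takes 0.05 s, during which the arm holds its last target. There are 200 camera calls.

## Working session

There is one attempt and no reset: what is moved stays moved. The work goes in short steps, Python scripts to look and compute and a tool call to move; the robot and the scene stay as the last step left them, time stands still between calls to the robot, and variables do not carry over. Pictures are saved under pics/ and viewed, at most 14 in all, crops included, and the job is handed in when it is done.

Besides the shell and the picture viewer there is one more tool, called after "Emit:" by a JSON object that holds its "name" and its "arguments", one argument or row to a line. move_arm: Moves the arm, as the interface text tells. Its arguments: {"type":"object","properties":{"moves":{"type":"array"},"jaw":{"type":"number"},"squeeze":{"type":"number"}},"required":["moves"]}

```bash
mkdir -p pics
cat > h.py <<'E'
import numpy as np, cv2
from scipy.spatial.transform import Rotation as R
from cell import manip, viewer
def rot(o):
    o=np.array(o,float)
    if o.shape==(3,3): return o
    if o.size==4: return R.from_quat(o).as_matrix()
    return R.from_euler('xyz',o).as_matrix()
def cloud(c):
    z=c['z_map'].astype(float); h,w=z.shape
    u,v=np.meshgrid(np.arange(w),np.arange(h))
    P=np.stack([(u-c['cx'])/c['fx']*z,(v-c['cy'])/c['fy']*z,z],-1)
    return P@rot(c['orientation']).T+np.array(c['origin'])
def plane(c,u,v,h):
    d=rot(c['orientation'])@np.array([(u-c['cx'])/c['fx'],(v-c['cy'])/c['fy'],1]); o=np.array(c['origin'],float)
    return o+d*(h-o[2])/d[2]
E
python3 - <<'E'
from h import *
print(manip.read_state())
for n in ['top','scene','wrist']:
    c=viewer.camera(n); print(n,{k:c[k] for k in c if k not in('frame','z_map')})
    cv2.imwrite(f'pics/{n}0.png',c['frame']); np.save(n+'0.npy',c,allow_pickle=True)
a=cv2.imread('pics/top0.png'); cv2.imwrite('pics/top0b.png',cv2.resize(a,(800,600),interpolation=cv2.INTER_CUBIC))
E
```

```text
{'clock': 0.0, 'joints': array([-1.38757724e+00,  3.00469252e-01,  1.52155621e+00, -2.50981709e-06,
        1.32070009e+00, -6.66143481e-02]), 'qd': array([ 6.21257853e-04, -6.10907056e-05, -4.78323795e-04,  6.55244368e-04,
        1.33680747e-03, -1.00196663e-03]), 'effort': array([ 3.90468820e-03, -5.31803226e+01, -3.52733839e+01,  7.09769432e-02,
        2.43294309e-02, -9.81603193e-05]), 'eef_pos': array([ 135.92613289, -532.67825285,  204.89786312]), 'eef_rot': array([-3.14046210e+00, -7.29864654e-05,  2.49834018e-01]), 'wrist_force': array([ 0.0081244 , -0.70465558,  0.01511087]), 'moment': array([ 0.00442396,  0.02790693, -0.00326645]), 'finger_force': 0.0, 'finger_gap': 93.93370852890341}
top {'fx': 384.88291908005573, 'fy': 384.88291908005573, 'cx': 256.7719725879795, 'cy': 192.96817850257364, 'origin': array([ 457.47844332,   32.32375993, 1235.93017863]), 'orientation': array([-3.05679791, -0.00615221, -1.58908333])}
scene {'fx': 385.3458857989887, 'fy': 385.3458857989887, 'cx': 263.81606659472584, 'cy': 193.54395522007718, 'origin': array([1211.8792824 , -255.02834311,  796.94454769]), 'orientation': array([-2.35790545, -0.01390959,  1.15955953])}
wrist {'fx': 297.3186396354542, 'fy': 297.3186396354542, 'cx': 250.91335060351489, 'cy': 191.48188542214547, 'origin': array([ 214.21219755, -512.58205884,  384.34964976]), 'orientation': array([ 2.86375813e+00,  1.78820624e-03, -1.31980635e+00])}
```

View pics/top0b.png

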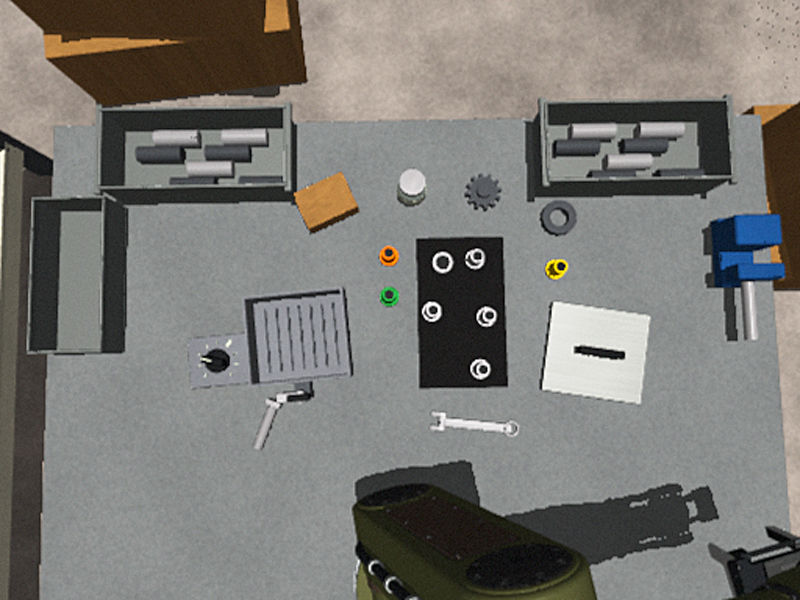

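View pics/scene0.png

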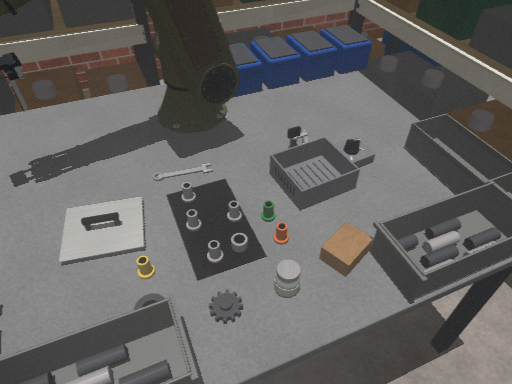

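Top view (800x600): on the black mat, four flanged sleeves stand at (475,258), (431,311), (486,316) and (480,369). The unflanged ring at (442,262) is the plain bush. The look-alikes are orange (389,256), green (389,296) and yellow (556,269). The dryer is at (300,335), its dial at (215,361), the clamp at (290,395) and the lid at (597,352). Next I'll measure them and crop the mat.

```bash
cat > m.py <<'E'
from h import *
c=viewer.camera('top'); s=viewer.camera('scene'); P=cloud(c); Z=P[...,2]
print('bench z',np.median(Z[210:240,120:220]))
def blobs(mask,amin=10):
    n,l,st,ce=cv2.connectedComponentsWithStats(mask.astype(np.uint8))
    for i in range(1,n):
        if st[i,4]>=amin:
            q=P[l==i]; print(ce[i].round(1),st[i,4],'mean',q.mean(0).round(1),'mid',((q.min(0)+q.max(0))/2).round(1),'ext',np.ptp(q,axis=0).round(1))
box=np.zeros(Z.shape,bool); box[150:255,262:328]=1
print('mat >40'); blobs(box&(Z>38)&(Z<70)); print('mat >15'); blobs(box&(Z>18)&(Z<70))
def rect(name,mask):
    n,l,st,_=cv2.connectedComponentsWithStats(mask.astype(np.uint8)); i=1+np.argmax(st[1:,4])
    q=P[l==i]; r=cv2.minAreaRect(q[:,:2].astype(np.float32)); print(name,r,'z',np.median(q[:,2]).round(1),len(q))
b=np.zeros(Z.shape,bool); b[185:265,340:420]=1
rect('lid',b&(Z>12)&(Z<25)); rect('handle',b&(Z>40))
b[:]=0; b[180:250,150:230]=1; rect('rim',b&(Z>62)&(Z<85))
b[:]=0; b[205:255,115:170]=1; rect('housing',b&(Z>28)&(Z<41)); rect('dialbar',b&(Z>60))
b[:]=0; b[240:265,160:205]=1; rect('clampbar',b&(Z>105)); 
import cv2
def crop(f,y0,y1,x0,x1,k): return cv2.resize(f[y0:y1,x0:x1],None,fx=k,fy=k,interpolation=cv2.INTER_CUBIC)
a=crop(c['frame'],140,260,240,340,4); d=crop(s['frame'],175,275,165,265,4)
o=np.zeros((480,800,3),np.uint8); o[:a.shape[0],:400]=a; o[:400,400:]=d
cv2.imwrite('pics/mat.png',o)
E
python3 m.py
```

```text
bench z 7.194706928657979
mat >40
[304.7 163.2] 69 mean [ 648.3 -127.5   52. ] mid [ 648.6 -127.9   49. ] ext [26.3 26.6 20.9]
[276.3 197.7] 64 mean [542.1 -36.9  52.6] mid [541.5 -35.9  51.1] ext [24.9 24.8 14.5]
[312.2 201.1] 68 mean [ 529.8 -147.1   52.5] mid [ 530.  -148.2   48.9] ext [25.  27.2 17.9]
[308.3 235.5] 66 mean [ 424.4 -131.9   52.5] mid [ 424.5 -132.7   51.1] ext [27.4 27.2 14.2]
mat >15
[304.3 163.6] 80 mean [ 647.4 -126.7   49. ] mid [ 648.6 -127.9   39.6] ext [26.3 26.6 39.6]
[282.5 167.2] 142 mean [640.1 -59.8  30.6] mid [640.  -59.8  27.7] ext [40.8 41.2 18.9]
[276.2 197.9] 68 mean [541.6 -36.6  51.1] mid [541.5 -35.9  38.9] ext [24.9 24.8 38.9]
[311.8 201.2] 75 mean [ 529.5 -146.3   50. ] mid [ 529.2 -148.2   39. ] ext [26.5 27.2 37.8]
[307.8 235.5] 74 mean [ 424.4 -131.    49.8] mid [ 424.5 -132.7   38.8] ext [27.4 27.2 38.7]
lid ((453.732421875, -368.0257263183594), (201.91571044921875, 181.3316650390625), 80.72940826416016) z 18.0 3441
handle ((459.83154296875, -190.1917724609375), (444.4496765136719, 23.221364974975586), 87.61502838134766) z 54.5 160
rim ((494.8038635253906, 229.9073028564453), (175.03611755371094, 196.77928161621094), 4.93592643737793) z 74.6 513
housing ((450.9481201171875, 390.76678466796875), (99.79695129394531, 114.891845703125), 5.022449970245361) z 35.0 989
dialbar ((434.0360107421875, 193.69332885742188), (303.68408203125, 118.8895492553711), 76.88574981689453) z 74.1 139
clampbar ((379.8208312988281, 218.97329711914062), (39.22812271118164, 11.707719802856445), 89.11138916015625) z 119.2 65
```

View pics/mat.png

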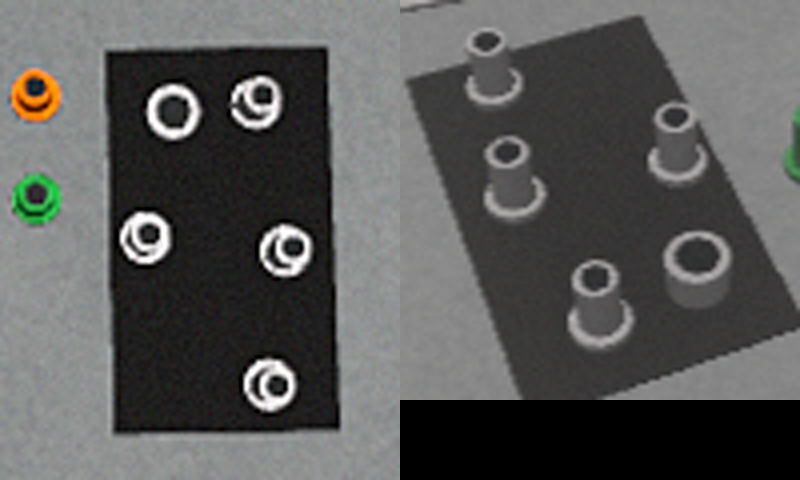

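The crop confirms the choice: four flanged sleeves with visible flanges, and the fat low ring at crop (172,110) is the bush. Dryer at about (494.8, 229.9), yaw 0.086. First sleeve: A at (424.5, -132.5).

```bash
cat >> h.py <<'E'
def go(x,y,z,yaw,s=None):
    s=s or manip.read_state(); Rm=rot(s['eef_rot']); d=Rm.T@(np.array([x,y,z])-s['eef_pos'])
    t=-(yaw-s['eef_rot'][2]); t=(t+np.pi)%(2*np.pi)-np.pi
    print('shift m',(d/1000).round(4),'turn',round(t,3))
E
python3 -c "
from h import *
go(424.5,-132.5,120,.086); print(R.from_euler('z',.086).apply([[40,45,0],[40,-45,0],[-40,45,0],[-40,-45,0]])+[494.8,229.9,0])"
```

```text
shift m [ 0.3786 -0.3165  0.0854] turn 0.164
[[530.7869398  278.16945373   0.        ]
 [538.51740249 188.50206866   0.        ]
 [451.08259751 271.29793134   0.        ]
 [458.8130602  181.63054627   0.        ]]
```

Emit:
{"name": "move_arm", "arguments": {
  "moves": [
    [0.035,-0.029,0.008,0.04],
    [0.075,-0.063,0.016,0.08],
    [0.114,-0.095,0.025,0.12],
    [0.151,-0.127,0.034,0.164],
    [0.19,-0.158,0.043,0.164],
    [0.227,-0.19,0.051,0.164],
    [0.265,-0.221,0.06,0.164],
    [0.303,-0.253,0.068,0.164],
    [0.34,-0.285,0.077,0.164],
    [0.365,-0.305,0.082,0.164],
    [0.3786,-0.3165,0.0854,0.164],
    [0.3786,-0.3165,0.0854,0.164]
  ],
  "jaw": 0.05,
  "squeeze": 25
}}

```text
clock: 1.45
eef_pos: [425.1, -131.1, 119.6]
eef_rot: [-3.141, 0.001, 0.089]
wrist_force: [0.3, -0.6, -0.1]
finger_gap: 50.1
finger_force: 0.0
```

```bash
python3 -c "
from h import *
s=manip.read_state();print(s['clock'],s['eef_pos'],s['eef_rot'],s['finger_gap'])
go(424.5,-132.5,20,.086)
c=viewer.camera('wrist');cv2.imwrite('pics/w1.png',c['frame'])"
```

```text
1.45 [ 425.13732134 -131.06334996  119.56154128] [-3.14105883e+00  7.06579135e-04  8.87217289e-02] 50.09626653982375
shift m [-0.0007  0.0014  0.0996] turn 0.003
```

View pics/w1.png

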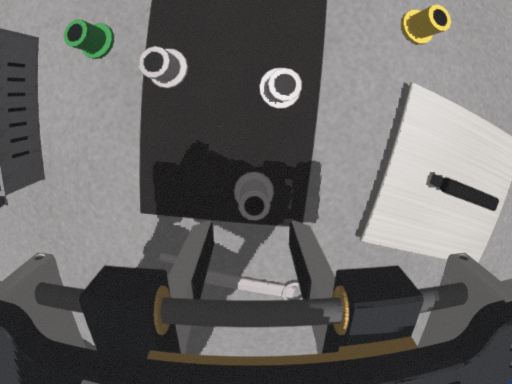

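The wrist view shows sleeve A at (254,200), centred between the fingers. I'll descend and grip.

Emit:
{"name": "move_arm", "arguments": {
  "moves": [
    [0,0,0.025,0],
    [0,0,0.05,0],
    [0,0,0.075,0],
    [0,0,0.09,0],
    [0,0,0.099,0],
    [0,0,0.099,0]
  ]
}}

```text
clock: 2.1
eef_pos: [423.9, -133.2, 20.5]
eef_rot: [-3.141, 0.001, 0.085]
wrist_force: [0.9, 0.3, -0.1]
finger_gap: 50.0
finger_force: 0.0
```

Emit:
{"name": "move_arm", "arguments": {
  "moves": [
    [0,0,0,0],
    [0,0,0,0],
    [0,0,0,0],
    [0,0,0,0],
    [0,0,-0.02,0],
    [0,0,-0.05,0],
    [0,0,-0.09,0],
    [0,0,-0.13,0],
    [0,0,-0.135,0],
    [0,0,-0.135,0]
  ],
  "jaw": 0.01,
  "squeeze": 30
}}

```text
clock: 3.1
eef_pos: [424.7, -132.7, 156.5]
eef_rot: [3.141, -0.001, 0.086]
wrist_force: [-0.9, -0.8, -2.1]
finger_gap: 27.5
finger_force: 30.0
```

```bash
python3 -c "
from h import *
go(538.5,188.5,155,.086);go(538.5,188.5,23,.086)"
```

```text
shift m [ 0.1409 -0.3102  0.0014] turn -0.0
shift m [ 0.1407 -0.3103  0.1334] turn -0.0
```

Emit:
{"name": "move_arm", "arguments": {
  "moves": [
    [0.012,-0.026,0,0],
    [0.029,-0.063,0,0],
    [0.046,-0.1,0,0],
    [0.062,-0.137,0,0],
    [0.079,-0.174,0,0],
    [0.096,-0.211,0,0],
    [0.113,-0.248,0,0],
    [0.127,-0.28,0,0],
    [0.136,-0.3,0,0],
    [0.1409,-0.3102,0,0],
    [0.1409,-0.3102,0,0]
  ]
}}

```text
clock: 4.2
eef_pos: [537.9, 189.0, 154.2]
eef_rot: [3.141, 0.003, 0.087]
wrist_force: [-0.3, 0.2, -1.4]
finger_gap: 27.5
finger_force: 30.0
```

Emit:
{"name": "move_arm", "arguments": {
  "moves": [
    [0,0,0.02,0],
    [0,0,0.055,0],
    [0,0,0.09,0],
    [0,0,0.115,0],
    [0,0,0.127,0],
    [0,0,0.132,0],
    [0,0,0.132,0]
  ]
}}

```text
clock: 4.9
eef_pos: [538.6, 187.9, 24.7]
eef_rot: [3.142, -0.001, 0.085]
wrist_force: [-0.7, 0.0, -2.9]
finger_gap: 27.3
finger_force: 30.0
```

Emit:
{"name": "move_arm", "arguments": {
  "moves": [
    [0,0,0,0],
    [0,0,0,0],
    [0,0,0,0],
    [0,0,-0.03,0],
    [0,0,-0.07,0],
    [0,0,-0.11,0],
    [0,0,-0.13,0],
    [0,0,-0.13,0]
  ],
  "jaw": 0.05
}}

```text
clock: 5.7
eef_pos: [539.6, 188.9, 157.6]
eef_rot: [-3.14, -0.006, 0.086]
wrist_force: [-0.6, 0.6, -0.3]
finger_gap: 50.3
finger_force: 0.0
```

```bash
cat > n.py <<'E'
from h import *
import sys
c=viewer.camera('top'); P=cloud(c); Z=P[...,2]
def blobs(b,lo,hi,amin=10):
    m=np.zeros(Z.shape,bool); m[b[0]:b[1],b[2]:b[3]]=1
    n,l,st,ce=cv2.connectedComponentsWithStats((m&(Z>lo)&(Z<hi)).astype(np.uint8))
    for i in range(1,n):
        if st[i,4]>=amin:
            q=P[l==i]; print(ce[i].round(),st[i,4],'mid',((q.min(0)+q.max(0))/2).round(1),'z',np.median(q[:,2]).round(1))
print('mat'); blobs((150,255,250,340),18,70); print('tank'); blobs((190,242,164,220),35,62)
if len(sys.argv)>1: cv2.imwrite(sys.argv[1],c['frame'])
E
python3 n.py
python3 -c "
from h import *
go(530,-148,155,.086);go(530,-148,120,.086)"
```

```text
mat
[251. 162.] 23 mid [659.2  39.6  38. ] z 49.6
[304. 164.] 80 mid [ 648.9 -127.9   38.8] z 52.1
[282. 167.] 142 mid [640.3 -59.8  27.9] z 31.3
[251. 188.] 21 mid [574.7  40.9  46.7] z 49.7
[276. 198.] 69 mid [541.5 -36.1  39.2] z 52.2
[312. 201.] 76 mid [ 529.3 -148.    39.8] z 53.0
tank
shift m [-3.760e-02  3.346e-01 -1.000e-04] turn -0.0
shift m [-0.0377  0.3346  0.0349] turn -0.0
```

Emit:
{"name": "move_arm", "arguments": {
  "moves": [
    [-0.003,0.03,0,0],
    [-0.008,0.07,0,0],
    [-0.012,0.11,0,0],
    [-0.017,0.15,0,0],
    [-0.021,0.19,0,0],
    [-0.026,0.23,0.005,0],
    [-0.03,0.27,0.015,0],
    [-0.034,0.305,0.025,0],
    [-0.037,0.325,0.035,0],
    [-0.0376,0.3346,0.035,0],
    [-0.0376,0.3346,0.035,0]
  ]
}}

```text
clock: 6.85
eef_pos: [529.2, -148.6, 118.3]
eef_rot: [-3.141, 0.001, 0.085]
wrist_force: [0.1, 0.1, 0.9]
finger_gap: 50.0
finger_force: 0.0
```

Emit:
{"name": "move_arm", "arguments": {
  "moves": [
    [0,0,0.025,0],
    [0,0,0.05,0],
    [0,0,0.075,0],
    [0,0,0.092,0],
    [0,0,0.1,0],
    [0,0,0.1,0]
  ]
}}

```text
clock: 7.45
eef_pos: [529.5, -147.1, 18.6]
eef_rot: [-3.141, 0.001, 0.087]
wrist_force: [-0.1, -0.5, 0.5]
finger_gap: 50.2
finger_force: 0.0
```

Emit:
{"name": "move_arm", "arguments": {
  "moves": [
    [0,0,0,0],
    [0,0,0,0],
    [0,0,0,0],
    [0,0,0,0],
    [0,0,-0.02,0],
    [0,0,-0.05,0],
    [0,0,-0.09,0],
    [0,0,-0.13,0],
    [0,0,-0.135,0],
    [0,0,-0.135,0]
  ],
  "jaw": 0.01
}}

```text
clock: 8.45
eef_pos: [529.8, -148.2, 154.7]
eef_rot: [3.141, -0.002, 0.086]
wrist_force: [-0.3, -0.3, -3.1]
finger_gap: 27.4
finger_force: 30.0
```

```bash
python3 n.py pics/t2.png; python3 -c "
from h import *
go(530.8,278.2,155,.086)"
```

```text
mat
[251. 162.] 23 mid [658.3  39.5  41. ] z 50.1
[304. 164.] 80 mid [ 648.5 -127.4   38.5] z 52.2
[282. 167.] 142 mid [639.9 -59.7  28. ] z 31.0
[251. 188.] 21 mid [574.5  40.9  45.3] z 50.4
[276. 198.] 69 mid [541.4 -35.9  42. ] z 53.2
tank
[169. 190.] 11 mid [571.7 296.6  48.6] z 47.7
[204. 201.] 72 mid [537.5 188.1  47.7] z 54.9
shift m [ 0.0381 -0.4245 -0.0016] turn -0.0
```

Emit:
{"name": "move_arm", "arguments": {
  "moves": [
    [0.003,-0.03,0,0],
    [0.007,-0.075,0,0],
    [0.011,-0.12,0,0],
    [0.015,-0.165,0,0],
    [0.019,-0.21,0,0],
    [0.023,-0.255,0,0],
    [0.027,-0.3,0,0],
    [0.031,-0.345,0,0],
    [0.035,-0.385,0,0],
    [0.037,-0.412,0,0],
    [0.0381,-0.4245,0,0],
    [0.0381,-0.4245,0,0]
  ]
}}

```text
clock: 9.7
eef_pos: [530.5, 278.7, 152.3]
eef_rot: [3.141, 0.002, 0.087]
wrist_force: [0.7, 0.4, -2.7]
finger_gap: 27.7
finger_force: 30.0
```

Emit:
{"name": "move_arm", "arguments": {
  "moves": [
    [0,0,0.02,0],
    [0,0,0.055,0],
    [0,0,0.09,0],
    [0,0,0.115,0],
    [0,0,0.126,0],
    [0,0,0.131,0],
    [0,0,0.131,0]
  ]
}}

```text
clock: 10.4
eef_pos: [531.5, 277.6, 23.4]
eef_rot: [-3.142, -0.0, 0.085]
wrist_force: [-1.0, -0.2, -0.8]
finger_gap: 27.1
finger_force: 30.0
```

Emit:
{"name": "move_arm", "arguments": {
  "moves": [
    [0,0,0,0],
    [0,0,0,0],
    [0,0,0,0],
    [0,0,-0.03,0],
    [0,0,-0.07,0],
    [0,0,-0.11,0],
    [0,0,-0.13,0],
    [0,0,-0.13,0]
  ],
  "jaw": 0.05
}}

```text
clock: 11.2
eef_pos: [532.4, 278.7, 156.9]
eef_rot: [-3.14, -0.006, 0.086]
wrist_force: [-0.5, -0.4, -0.2]
finger_gap: 49.7
finger_force: 0.0
```

```bash
python3 n.py; python3 -c "
from h import *
go(541.5,-36.2,120,.086)"
```

```text
mat
[251. 162.] 23 mid [658.6  39.6  38.6] z 49.3
[304. 164.] 80 mid [ 648.5 -127.3   38.5] z 52.6
[282. 167.] 142 mid [640.3 -60.   27.1] z 31.0
[251. 188.] 21 mid [574.6  40.9  45.7] z 50.1
[276. 198.] 69 mid [541.4 -35.9  40.2] z 53.0
tank
[203. 201.] 71 mid [537.6 188.4  49. ] z 54.4
shift m [-0.0172  0.3143  0.0341] turn -0.0
```

Emit:
{"name": "move_arm", "arguments": {
  "moves": [
    [-0.002,0.03,0,0],
    [-0.004,0.07,0,0],
    [-0.006,0.11,0,0],
    [-0.008,0.15,0,0],
    [-0.01,0.19,0,0],
    [-0.012,0.23,0.01,0],
    [-0.014,0.265,0.02,0],
    [-0.016,0.295,0.03,0],
    [-0.017,0.31,0.034,0],
    [-0.0172,0.3143,0.034,0],
    [-0.0172,0.3143,0.034,0]
  ]
}}

```text
clock: 12.35
eef_pos: [541.0, -36.2, 119.0]
eef_rot: [-3.141, 0.0, 0.086]
wrist_force: [0.2, -0.2, -0.4]
finger_gap: 50.1
finger_force: 0.0
```

Emit:
{"name": "move_arm", "arguments": {
  "moves": [
    [0,0,0.025,0],
    [0,0,0.05,0],
    [0,0,0.075,0],
    [0,0,0.092,0],
    [0,0,0.1,0],
    [0,0,0.1,0]
  ]
}}

```text
clock: 12.95
eef_pos: [540.8, -35.5, 18.6]
eef_rot: [-3.141, 0.001, 0.087]
wrist_force: [0.0, 0.3, -0.3]
finger_gap: 50.2
finger_force: 0.0
```

Emit:
{"name": "move_arm", "arguments": {
  "moves": [
    [0,0,0,0],
    [0,0,0,0],
    [0,0,0,0],
    [0,0,0,0],
    [0,0,-0.02,0],
    [0,0,-0.05,0],
    [0,0,-0.09,0],
    [0,0,-0.13,0],
    [0,0,-0.135,0],
    [0,0,-0.135,0]
  ],
  "jaw": 0.01
}}

```text
clock: 13.95
eef_pos: [541.2, -36.6, 154.7]
eef_rot: [3.141, -0.002, 0.086]
wrist_force: [-0.2, -0.1, -2.5]
finger_gap: 27.4
finger_force: 30.0
```

```bash
python3 n.py pics/t3.png; python3 -c "
from h import *
go(458.8,181.6,155,.086)"
```

```text
mat
[251. 162.] 23 mid [658.8  39.6  37.9] z 48.7
[304. 164.] 81 mid [ 648.5 -127.6   38. ] z 52.7
[283. 164.] 74 mid [648.9 -61.4  30.9] z 31.0
tank
[168. 190.] 10 mid [571.7 298.2  49.6] z 49.6
[203. 201.] 71 mid [537.8 188.   49. ] z 54.7
[174. 203.] 75 mid [531.8 277.4  47.5] z 54.0
shift m [-0.0628 -0.2243 -0.0017] turn -0.0
```

Emit:
{"name": "move_arm", "arguments": {
  "moves": [
    [-0.008,-0.027,0,0],
    [-0.018,-0.064,0,0],
    [-0.028,-0.1,0,0],
    [-0.039,-0.14,0,0],
    [-0.049,-0.175,0,0],
    [-0.057,-0.205,0,0],
    [-0.0628,-0.2243,0,0],
    [-0.0628,-0.2243,0,0]
  ]
}}

```text
clock: 14.8
eef_pos: [457.6, 183.1, 152.2]
eef_rot: [3.141, 0.003, 0.088]
wrist_force: [0.5, -0.5, -2.6]
finger_gap: 27.4
finger_force: 30.0
```

Emit:
{"name": "move_arm", "arguments": {
  "moves": [
    [0,0,0.02,0],
    [0,0,0.055,0],
    [0,0,0.09,0],
    [0,0,0.115,0],
    [0,0,0.126,0],
    [0,0,0.13,0],
    [0,0,0.13,0]
  ]
}}

```text
clock: 15.5
eef_pos: [459.4, 181.3, 24.1]
eef_rot: [3.142, 0.0, 0.085]
wrist_force: [0.0, 0.2, -1.5]
finger_gap: 27.7
finger_force: 30.0
```

Emit:
{"name": "move_arm", "arguments": {
  "moves": [
    [0,0,0,0],
    [0,0,0,0],
    [0,0,0,0],
    [0,0,-0.03,0],
    [0,0,-0.07,0],
    [0,0,-0.11,0],
    [0,0,-0.13,0],
    [0,0,-0.13,0]
  ],
  "jaw": 0.05
}}

```text
clock: 16.3
eef_pos: [460.4, 182.0, 157.3]
eef_rot: [-3.14, -0.006, 0.086]
wrist_force: [0.9, -0.7, -1.0]
finger_gap: 49.8
finger_force: 0.0
```

```bash
python3 n.py; python3 -c "
from h import *
go(648.5,-127.6,120,.086)"
```

```text
mat
[251. 162.] 23 mid [659.   39.5  38.3] z 48.0
[304. 164.] 80 mid [ 648.5 -127.5   38.1] z 52.4
[283. 167.] 140 mid [640.7 -60.1  30.2] z 31.1
[251. 188.] 22 mid [574.5  40.9  37. ] z 50.0
tank
[204. 200.] 46 mid [539.3 188.5  49.4] z 54.3
[174. 203.] 74 mid [531.6 277.6  48. ] z 54.7
shift m [0.1616 0.3244 0.0354] turn -0.0
```

Emit:
{"name": "move_arm", "arguments": {
  "moves": [
    [0.013,0.027,0,0],
    [0.03,0.06,0,0],
    [0.048,0.096,0,0],
    [0.066,0.132,0,0],
    [0.084,0.168,0,0],
    [0.102,0.204,0,0],
    [0.12,0.24,0.01,0],
    [0.138,0.277,0.02,0],
    [0.152,0.305,0.03,0],
    [0.159,0.319,0.035,0],
    [0.1616,0.3244,0.0354,0],
    [0.1616,0.3244,0.0354,0]
  ],
  "jaw": 0.046
}}

```text
clock: 17.55
eef_pos: [647.6, -127.9, 117.3]
eef_rot: [-3.141, 0.002, 0.085]
wrist_force: [-0.2, 1.2, -0.1]
finger_gap: 45.8
finger_force: 0.0
```

Emit:
{"name": "move_arm", "arguments": {
  "moves": [
    [0,0,0.025,0],
    [0,0,0.05,0],
    [0,0,0.075,0],
    [0,0,0.092,0],
    [0,0,0.1,0],
    [0,0,0.1,0]
  ]
}}

```text
clock: 18.15
eef_pos: [647.6, -127.3, 18.1]
eef_rot: [-3.141, 0.001, 0.086]
wrist_force: [0.1, 0.0, 0.6]
finger_gap: 46.0
finger_force: 0.0
```

Emit:
{"name": "move_arm", "arguments": {
  "moves": [
    [0,0,0,0],
    [0,0,0,0],
    [0,0,0,0],
    [0,0,0,0],
    [0,0,-0.02,0],
    [0,0,-0.05,0],
    [0,0,-0.09,0],
    [0,0,-0.13,0],
    [0,0,-0.135,0],
    [0,0,-0.135,0]
  ],
  "jaw": 0.01
}}

```text
clock: 19.15
eef_pos: [648.2, -127.8, 154.4]
eef_rot: [3.141, -0.002, 0.086]
wrist_force: [0.1, -0.8, -2.6]
finger_gap: 27.7
finger_force: 30.0
```

```bash
python3 n.py pics/t4.png; python3 -c "
from h import *
go(451.1,271.3,155,.086)"
```

```text
mat
[251. 162.] 23 mid [659.2  39.5  39.4] z 49.3
[282. 168.] 118 mid [640.6 -59.9  28.4] z 30.6
[251. 188.] 22 mid [574.4  40.9  36.9] z 51.0
tank
[168. 190.] 13 mid [571.8 297.1  49.1] z 50.6
[203. 201.] 71 mid [537.8 188.4  50.5] z 54.7
[174. 203.] 75 mid [531.7 277.7  47.8] z 54.5
[206. 226.] 68 mid [459.3 181.9  49.6] z 54.7
shift m [-0.1616 -0.4143 -0.002 ] turn -0.0
```

Emit:
{"name": "move_arm", "arguments": {
  "moves": [
    [-0.012,-0.03,0,0],
    [-0.027,-0.07,0,0],
    [-0.043,-0.11,0,0],
    [-0.059,-0.15,0,0],
    [-0.074,-0.19,0,0],
    [-0.09,-0.23,0,0],
    [-0.105,-0.27,0,0],
    [-0.121,-0.31,0,0],
    [-0.137,-0.35,0,0],
    [-0.152,-0.39,0,0],
    [-0.1616,-0.4143,0,0],
    [-0.1616,-0.4143,0,0]
  ]
}}

```text
clock: 20.4
eef_pos: [449.3, 273.1, 151.7]
eef_rot: [3.141, 0.003, 0.089]
wrist_force: [-0.1, 0.2, -2.0]
finger_gap: 27.5
finger_force: 30.0
```

Emit:
{"name": "move_arm", "arguments": {
  "moves": [
    [0,0,0.02,0],
    [0,0,0.055,0],
    [0,0,0.09,0],
    [0,0,0.115,0],
    [0,0,0.126,0],
    [0,0,0.13,0],
    [0,0,0.13,0]
  ]
}}

```text
clock: 21.1
eef_pos: [451.7, 270.9, 23.7]
eef_rot: [3.141, 0.0, 0.085]
wrist_force: [0.2, 0.4, -2.0]
finger_gap: 27.7
finger_force: 30.0
```

Emit:
{"name": "move_arm", "arguments": {
  "moves": [
    [0,0,0,0],
    [0,0,0,0],
    [0,0,0,0],
    [0,0,-0.03,0],
    [0,0,-0.07,0],
    [0,0,-0.11,0],
    [0,0,-0.13,0],
    [0,0,-0.13,0]
  ],
  "jaw": 0.05
}}

```text
clock: 21.9
eef_pos: [452.6, 271.8, 157.1]
eef_rot: [-3.139, -0.006, 0.086]
wrist_force: [0.1, 0.5, -0.4]
finger_gap: 50.1
finger_force: 0.0
```

```bash
python3 n.py; python3 -c "
from h import *
s=manip.read_state();print(s['joints'])
go(453.7,-200,200,.086); go(453.7,-368,120,1.409)"
```

```text
mat
[251. 162.] 23 mid [659.2  39.6  38.3] z 48.5
[283. 167.] 140 mid [640.9 -60.1  27.8] z 30.7
[251. 188.] 21 mid [574.7  40.9  44.7] z 49.9
tank
[203. 201.] 71 mid [537.6 187.9  47.4] z 54.4
[174. 203.] 74 mid [531.6 277.7  49.8] z 54.6
[206. 226.] 69 mid [459.3 182.   48.3] z 55.0
[ 4.71330799e-01  2.95343078e-01  1.64958010e+00 -1.63397345e-05
  1.19388432e+00  1.95627459e+00]
shift m [-0.0385  0.4697 -0.0458] turn -0.0
shift m [-0.0531  0.6372  0.034 ] turn -1.323
```

Emit:
{"name": "move_arm", "arguments": {
  "moves": [
    [-0.002,0.03,0,-0.06],
    [-0.006,0.07,0,-0.18],
    [-0.009,0.11,0,-0.31],
    [-0.013,0.155,0,-0.44],
    [-0.017,0.2,0,-0.57],
    [-0.02,0.245,0,-0.7],
    [-0.024,0.29,0,-0.83],
    [-0.028,0.335,0,-0.96],
    [-0.032,0.38,0.005,-1.08],
    [-0.035,0.425,0.01,-1.2],
    [-0.039,0.46,0.01,-1.29],
    [-0.04,0.48,0.01,-1.323]
  ]
}}

```text
clock: 23.15
eef_pos: [451.6, -213.1, 141.8]
eef_rot: [-3.139, -0.001, 1.41]
wrist_force: [-0.0, 1.4, 0.5]
finger_gap: 50.3
finger_force: 0.0
```

```bash
cat > lid.py <<'E'
from h import *
c=viewer.camera('top'); P=cloud(c); Z=P[...,2]
def rect(name,m,keep=1):
    n,l,st,_=cv2.connectedComponentsWithStats(m.astype(np.uint8)); i=1+np.argmax(st[1:,4])
    q=P[l==i]; r=cv2.minAreaRect(q[:,:2].astype(np.float32)); print(name,np.round(r[0],1),np.round(r[1],1),round(r[2],2),'z',np.median(q[:,2]).round(1),len(q))
X,Y=P[...,0],P[...,1]
b=(X>330)&(X<580)&(Y>-500)&(Y<-230)
try: rect('lid',b&(Z>12)&(Z<25)); rect('handle',b&(Z>42)&(Z<62))
except Exception as e: print(e)
b=(X>370)&(X<620)&(Y>110)&(Y<350); rect('rim',b&(Z>65)&(Z<84))
m=b&(Z>35)&(Z<62); n,l,st,ce=cv2.connectedComponentsWithStats(m.astype(np.uint8))
for i in range(1,n):
    if st[i,4]>20: print('tank',P[l==i].mean(0).round(1),st[i,4])
b=(X>400)&(X<500)&(Y>340)&(Y<450); rect('dialbar',b&(Z>60)&(Z<85)); rect('housing',b&(Z>28)&(Z<41))
b=(X>340)&(X<420)&(Y>180)&(Y<260); rect('clampbar',b&(Z>100)&(Z<130))
f=c['frame']; o=cv2.resize(f[180:270,110:235],None,fx=6,fy=6,interpolation=cv2.INTER_CUBIC); cv2.imwrite('pics/dry.png',o)
go(453.7,-368,120,1.409)
E
python3 lid.py
```

```text
lid [ 450. -390.] [156.9 180.9] 80.66 z 18.1 1276
attempt to get argmax of an empty sequence
rim [494.9 229.5] [175.2 195.7] 4.88 z 74.6 484
tank [580.5 194.7  48.2] 34
tank [498.7 319.5  48.5] 130
tank [537.  187.5  54. ] 71
tank [530.9 276.9  54. ] 73
tank [442.9 343.7  37. ] 43
tank [460.2 181.2  54.2] 69
tank [452.1 270.   53.9] 74
tank [396.7 218.9  53.4] 76
dialbar [450.7 390.3] [41.3 14.2] 77.12 z 74.1 73
housing [450.2 393.8] [ 98.2 109.4] 1.84 z 34.9 896
clampbar [379.8 219. ] [39.8 11.6] 89.99 z 119.1 65
shift m [-0.1514  0.0265  0.0218] turn 0.001
```

View pics/dry.png

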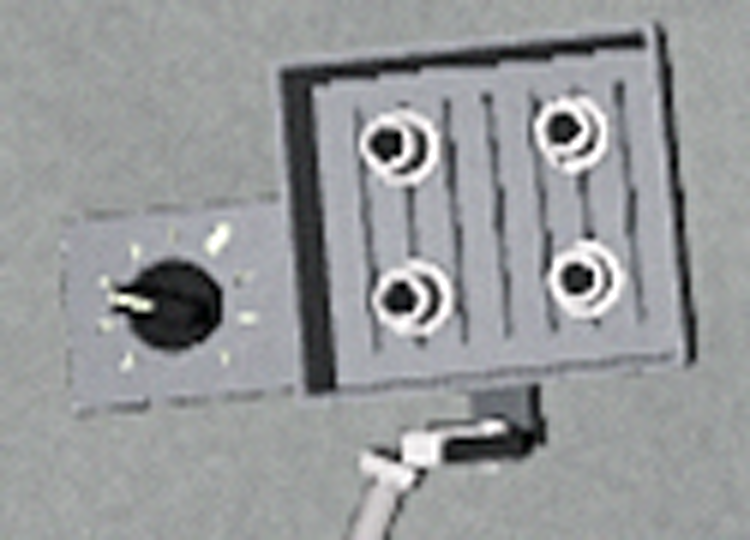

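The crop shows all four sleeves standing in the tank. The dial pointer is at (125,298), at about 1.1 rad, and the broad mark is at (218,238). The clamp is open along +y, and the clevis pin lies near it at (370,510). Now the lid.

Emit:
{"name": "move_arm", "arguments": {
  "moves": [
    [-0.025,0.005,0.003,0],
    [-0.06,0.011,0.009,0],
    [-0.095,0.017,0.014,0],
    [-0.125,0.022,0.018,0],
    [-0.145,0.025,0.021,0],
    [-0.1514,0.0265,0.022,0],
    [-0.1514,0.0265,0.022,0],
    [-0.1514,0.0265,0.022,0]
  ]
}}

```text
clock: 24.0
eef_pos: [454.6, -363.1, 121.3]
eef_rot: [-3.141, -0.001, 1.409]
wrist_force: [-0.3, 0.1, 0.5]
finger_gap: 50.2
finger_force: 0.0
```

```bash
python3 -c "
from h import *
c=viewer.camera('wrist');cv2.imwrite('pics/w2.png',c['frame'])
s=manip.read_state();print(s['eef_pos'],s['eef_rot'],s['joints'])
go(453.7,-368,29,1.409)"
```

```text
[ 454.69777007 -363.03069559  121.57835055] [-3.14137040e+00 -3.06293900e-04  1.40967148e+00] [-7.36773040e-01  4.48961920e-01  1.51984570e+00  1.47448944e-04
  1.17313821e+00 -5.75705350e-01]
shift m [-0.0051 -0.0002  0.0926] turn 0.001
```

View pics/w2.png

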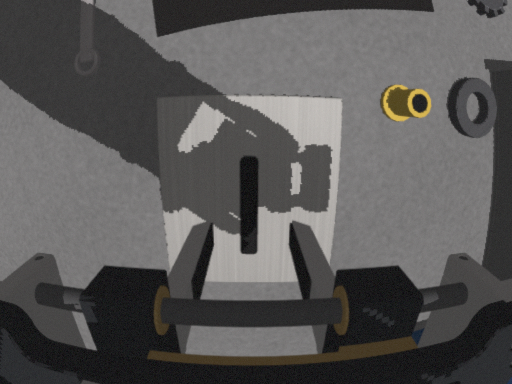

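Handle bar at (249,205), centred and parallel between the fingers. I'll descend and grip.

Emit:
{"name": "move_arm", "arguments": {
  "moves": [
    [-0.005,0,0.02,0],
    [-0.005,0,0.045,0],
    [-0.005,0,0.07,0],
    [-0.005,0,0.085,0],
    [-0.005,0,0.0925,0],
    [-0.005,0,0.0925,0],
    [-0.005,0,0.0925,0]
  ]
}}

```text
clock: 24.75
eef_pos: [454.1, -369.3, 30.1]
eef_rot: [3.14, 0.001, 1.409]
wrist_force: [-0.3, 0.4, -0.4]
finger_gap: 49.9
finger_force: 0.0
```

Emit:
{"name": "move_arm", "arguments": {
  "moves": [
    [0,0,0,0],
    [0,0,0,0],
    [0,0,0,0],
    [0,0,0,0],
    [0,0,0,0],
    [0,0,-0.01,0],
    [0,0,-0.03,0],
    [0,0,-0.06,0],
    [0,0,-0.1,0],
    [0,0,-0.14,0],
    [0,0,-0.15,0],
    [0,0,-0.15,0]
  ],
  "jaw": 0.004,
  "squeeze": 55
}}

```text
clock: 25.95
eef_pos: [453.9, -369.4, 180.2]
eef_rot: [3.14, 0.001, 1.409]
wrist_force: [0.8, 0.0, -4.8]
finger_gap: 15.6
finger_force: 55.0
```

```bash
python3 -c "
from h import *
s=manip.read_state();print(s['eef_pos'],s['eef_rot'],s['wrist_force'],s['moment'])
go(494.8,229.7,180,1.656)
go(494.8,-80,180,1.656)"
```

```text
[ 453.94068696 -369.36827106  180.19432139] [3.13967289e+00 1.22429392e-03 1.40882326e+00] [ 0.83446611  0.01830369 -4.84479511] [-0.04677356 -0.09574895 -0.0116477 ]
shift m [ 0.5978 -0.0563 -0.0006] turn -0.247
shift m [ 2.922e-01 -6.300e-03 -2.000e-04] turn -0.247
```

Emit:
{"name": "move_arm", "arguments": {
  "moves": [
    [0.02,-0.002,0,-0.02],
    [0.05,-0.005,0,-0.05],
    [0.085,-0.008,0,-0.08],
    [0.12,-0.011,0,-0.11],
    [0.155,-0.014,0,-0.14],
    [0.19,-0.018,0,-0.17],
    [0.225,-0.021,0,-0.2],
    [0.26,-0.024,0,-0.23],
    [0.295,-0.028,0,-0.247],
    [0.325,-0.031,0,-0.247],
    [0.34,-0.032,0,-0.247],
    [0.34,-0.032,0,-0.247]
  ]
}}

```text
clock: 27.15
eef_pos: [476.1, -26.8, 177.0]
eef_rot: [-3.138, -0.001, 1.658]
wrist_force: [0.1, 0.3, -3.4]
finger_gap: 15.6
finger_force: 55.0
```

```bash
python3 -c "
from h import *
s=manip.read_state();print(s['eef_pos'],s['eef_rot'],s['wrist_force'],s['finger_gap'])
go(494.8,228.4,180,1.656)"
```

```text
[476.09442629 -26.76272128 177.04405221] [-3.13825893e+00 -1.01383491e-03  1.65814325e+00] [ 0.12866699  0.25080495 -3.40880773] 15.589447753484816
shift m [ 0.2526  0.0409 -0.0028] turn 0.002
```

Emit:
{"name": "move_arm", "arguments": {
  "moves": [
    [0.015,0.002,0,0],
    [0.04,0.006,0,0],
    [0.07,0.011,0,0],
    [0.1,0.016,0,0],
    [0.13,0.021,0,0],
    [0.16,0.026,0,0],
    [0.19,0.031,0,0],
    [0.22,0.036,0,0],
    [0.24,0.039,0,0],
    [0.25,0.041,0,0],
    [0.2526,0.0409,0,0],
    [0.2526,0.0409,0,0]
  ]
}}

```text
clock: 28.35
eef_pos: [496.1, 225.9, 178.5]
eef_rot: [-3.14, 0.0, 1.655]
wrist_force: [-0.3, 0.2, -4.2]
finger_gap: 15.7
finger_force: 55.0
```

```bash
cat > l2.py <<'E'
from h import *
s=manip.read_state();print(s['eef_pos'],s['eef_rot'],s['wrist_force'],s['finger_gap'])
c=viewer.camera('top');P=cloud(c);X,Y,Z=P[...,0],P[...,1],P[...,2]
zt=s['eef_pos'][2]-29+18
m=(X>370)&(X<620)&(Y>100)&(Y<360)&(abs(Z-zt)<9)
q=P[m];print(len(q),np.median(q[:,2]),q.min(0),q.max(0)); r=cv2.minAreaRect(q[:,:2].astype(np.float32)); print(r)
for yy in range(140,340,20):
    t=q[abs(q[:,1]-yy)<2.5]
    if len(t): print(yy,t[:,0].min().round(1),t[:,0].max().round(1),t[:,2].mean().round(1))
for x in range(420,580,20):
    t=q[abs(q[:,0]-x)<2.5]
    if len(t): print('x',x,t[:,1].min().round(1),t[:,1].max().round(1))
cv2.imwrite('pics/l2.png',cv2.resize(c['frame'][150:300,100:300],None,fx=4,fy=4))
go(494.8,228.4,180,1.656)
E
python3 l2.py
```

```text
[496.13923668 225.91798511 178.47070531] [-3.14046597e+00  4.91465585e-04  1.65541760e+00] [-0.29270779  0.17653214 -4.18505809] 15.74934495417728
2027 167.16861615473454 [412.21237102 119.5051222  160.67699615] [595.55195237 333.56829084 174.36465011]
((497.38555908203125, 226.54815673828125), (180.91453552246094, 201.51828002929688), 4.956757545471191)
140 414.5 595.6 167.1
160 412.3 592.6 167.4
180 412.5 590.6 167.3
200 479.0 587.8 166.7
220 551.6 587.8 167.6
280 433.7 452.9 168.6
300 423.1 572.8 167.3
320 437.0 578.9 166.6
x 420 119.5 312.2
x 440 121.9 317.8
x 460 124.5 193.5
x 480 124.3 199.3
x 500 126.9 184.7
x 520 129.6 207.7
x 540 129.3 215.4
x 560 131.9 328.7
shift m [ 0.0028 -0.0012 -0.0013] turn -0.001
```

View pics/l2.png

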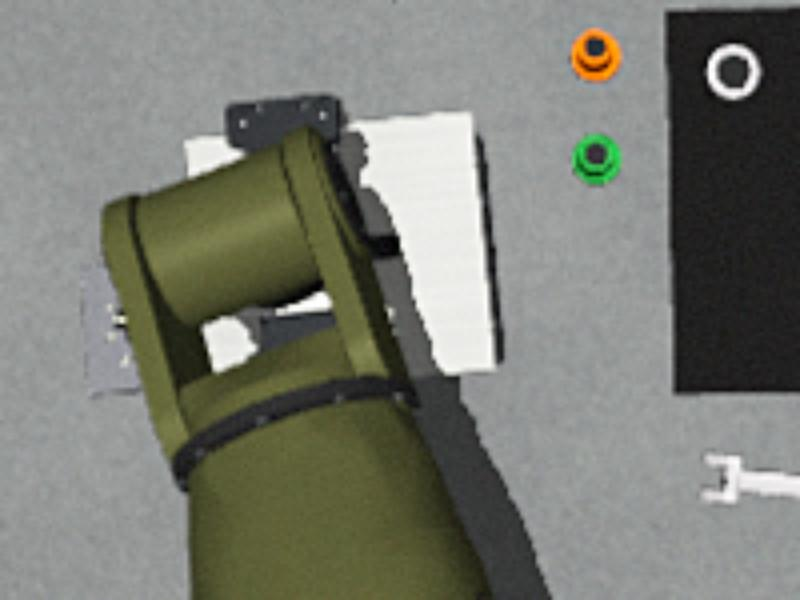

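The lid is held flat and parallel. The top-view fit gives 180.9x201.5 at 4.96°, against 4.9° for the rim. A small correction, then I'll lower it.

Emit:
{"name": "move_arm", "arguments": {
  "moves": [
    [0.003,-0.0014,0.005,0],
    [0.003,-0.0014,0.02,0],
    [0.003,-0.0014,0.04,0],
    [0.003,-0.0014,0.06,0],
    [0.003,-0.0014,0.07,0],
    [0.003,-0.0014,0.074,0],
    [0.003,-0.0014,0.077,0],
    [0.003,-0.0014,0.079,0],
    [0.003,-0.0014,0.079,0]
  ]
}}

```text
clock: 29.3
eef_pos: [494.7, 229.6, 100.5]
eef_rot: [3.141, -0.0, 1.656]
wrist_force: [-0.9, -0.5, -4.3]
finger_gap: 15.8
finger_force: 55.0
```

```bash
python3 l2.py | head -3; python3 -c "
from h import *
s=manip.read_state();print(s['eef_pos'],s['eef_rot'],s['wrist_force'],s['finger_gap'])"
```

```text
[494.74724251 229.62801272 100.48699683] [ 3.14105016e+00 -1.38468281e-04  1.65579132e+00] [-0.91810904 -0.54739841 -4.28148796] 15.842205724918182
1705 89.34055589343507 [411.69304577 122.94555259  81.52997397] [593.68389217 336.37763895  97.15012235]
((496.14434814453125, 229.63787841796875), (181.2172088623047, 200.7223358154297), 5.005450248718262)
[494.79356191 229.68203431 100.61533545] [ 3.14087270e+00 -2.42680560e-04  1.65579861e+00] [ 0.20071779  0.43776487 -3.76465241] 15.34605226197633
```

Emit:
{"name": "move_arm", "arguments": {
  "moves": [
    [0,-0.0007,0.002,0],
    [0,-0.0007,0.004,0],
    [0,-0.0007,0.006,0],
    [0,-0.0007,0.007,0],
    [0,-0.0007,0.0075,0],
    [0,-0.0007,0.0075,0],
    [0,-0.0007,0.0075,0]
  ]
}}

```text
clock: 30.05
eef_pos: [493.9, 229.5, 92.7]
eef_rot: [3.142, -0.0, 1.656]
wrist_force: [-0.1, -0.1, -3.6]
finger_gap: 15.1
finger_force: 55.0
```

Emit:
{"name": "move_arm", "arguments": {
  "moves": [
    [0,0,0.0005,0],
    [0,0,0.001,0],
    [0,0,0.001,0]
  ]
}}

```text
clock: 30.35
eef_pos: [494.0, 229.6, 92.2]
eef_rot: [3.141, -0.0, 1.656]
wrist_force: [-3.4, -1.2, 4.2]
finger_gap: 15.6
finger_force: 55.0
```

Contact. Release gently and rise, then check that the lid is flat.

Emit:
{"name": "move_arm", "arguments": {
  "moves": [
    [0,0,0,0],
    [0,0,0,0],
    [0,0,0,0],
    [0,0,0,0],
    [0,0,-0.01,0],
    [0,0,-0.04,0],
    [0,0,-0.08,0],
    [0,0,-0.12,0],
    [-0.03,0,-0.14,0],
    [-0.07,0,-0.14,0],
    [-0.11,0,-0.14,0],
    [-0.13,0,-0.14,0]
  ],
  "jaw": 0.05
}}

```text
clock: 31.55
eef_pos: [505.0, 97.6, 232.7]
eef_rot: [3.141, 0.0, 1.654]
wrist_force: [0.7, 0.7, 0.5]
finger_gap: 50.2
finger_force: 0.0
```

Emit:
{"name": "move_arm", "arguments": {
  "moves": [
    [-0.02,0,0,0],
    [-0.06,0,0,0],
    [-0.1,0,0,0],
    [-0.13,0,0,0],
    [-0.13,0,0,0]
  ]
}}

```text
clock: 32.05
eef_pos: [516.0, -32.4, 232.3]
eef_rot: [3.141, 0.001, 1.652]
wrist_force: [1.3, -0.2, 0.7]
finger_gap: 50.2
finger_force: 0.0
```

```bash
cat > l3.py <<'E'
from h import *
c=viewer.camera('top');P=cloud(c);X,Y,Z=P[...,0],P[...,1],P[...,2]
m=(X>370)&(X<620)&(Y>105)&(Y<345)&(Z>70)&(Z<92)
q=P[m]; print(len(q),cv2.minAreaRect(q[:,:2].astype(np.float32)))
A=np.c_[q[:,:2]-[495,229],np.ones(len(q))]; f=np.linalg.lstsq(A,q[:,2],rcond=None)[0]; print('tilt,z',f.round(4))
b=(X>340)&(X<430)&(Y>170)&(Y<270)&(Z>105)&(Z<128); k=P[b]; print('clampbar',cv2.minAreaRect(k[:,:2].astype(np.float32)),len(k))
b=(X>400)&(X<500)&(Y>340)&(Y<440)&(Z>60)&(Z<85); k=P[b]; print('dial',cv2.minAreaRect(k[:,:2].astype(np.float32)),len(k))
cv2.imwrite('pics/l3.png',cv2.resize(c['frame'][180:270,110:235],None,fx=6,fy=6,interpolation=cv2.INTER_CUBIC))
E
python3 l3.py; python3 -c "
from h import *
s=manip.read_state();print(s['eef_pos'],s['eef_rot'],s['joints'])
go(380,219.8,160,.086)"
```

```text
3910 ((478.67291259765625, 229.08383178710938), (215.1857452392578, 201.81680297851562), 4.944777488708496)
tilt,z [-3.40000e-03  5.00000e-04  8.10703e+01]
clampbar ((379.8495178222656, 218.7620391845703), (39.33686065673828, 11.777868270874023), 88.73058319091797) 62
dial ((450.9134216308594, 390.7266845703125), (42.81264877319336, 14.193772315979004), 76.35572814941406) 76
[515.97098031 -30.80900471 232.26697333] [3.14107621e+00 9.61802817e-05 1.65320394e+00] [-1.30515267e-01  2.05127313e-01  1.57640887e+00  1.54687954e-05
  1.35953137e+00 -2.12926148e-01]
shift m [ 0.261  -0.1149  0.0722] turn 1.567
```

View pics/l3.png

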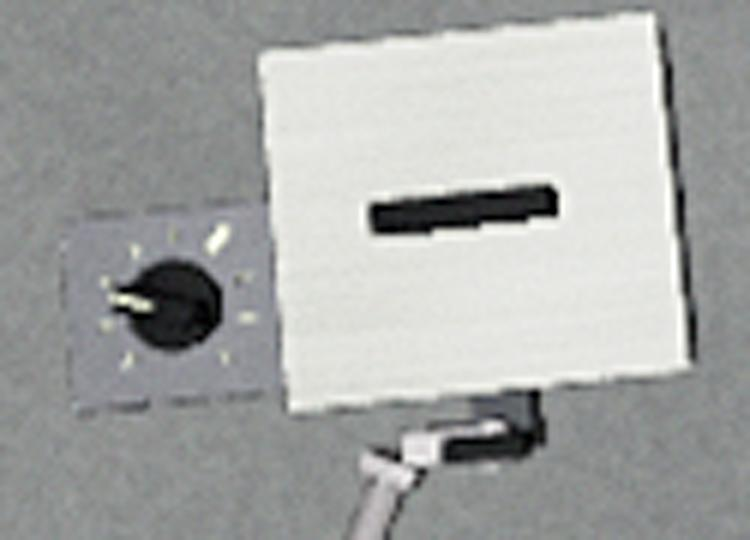

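The lid sits flat on the rim (z 81, no tilt), and the clamp bar is at crop (490,440) lying along +y. Next I move over the clamp with the present yaw.

```bash
python3 -c "
from h import *
go(380,219.4,150,1.657)"
```

```text
shift m [ 0.2606 -0.115   0.0822] turn -0.004
```

Emit:
{"name": "move_arm", "arguments": {
  "moves": [
    [0.02,-0.009,0,0],
    [0.05,-0.022,0,0],
    [0.085,-0.037,0.01,0],
    [0.12,-0.053,0.02,0],
    [0.155,-0.068,0.03,0],
    [0.19,-0.084,0.045,0],
    [0.22,-0.097,0.06,-0.004],
    [0.245,-0.108,0.075,-0.004],
    [0.256,-0.113,0.082,-0.004],
    [0.2606,-0.115,0.0822,-0.004],
    [0.2606,-0.115,0.0822,-0.004],
    [0.2606,-0.115,0.0822,-0.004]
  ],
  "jaw": 0.032
}}

```text
clock: 33.3
eef_pos: [379.9, 220.0, 150.2]
eef_rot: [3.14, -0.0, 1.659]
wrist_force: [-0.5, -0.3, -0.4]
finger_gap: 32.4
finger_force: 0.0
```

```bash
python3 -c "
from h import *
go(380,219.4,95,1.657)
c=viewer.camera('wrist');cv2.imwrite('pics/w3.png',c['frame'])"
```

```text
shift m [-0.0006 -0.0001  0.0552] turn 0.002
```

View pics/w3.png

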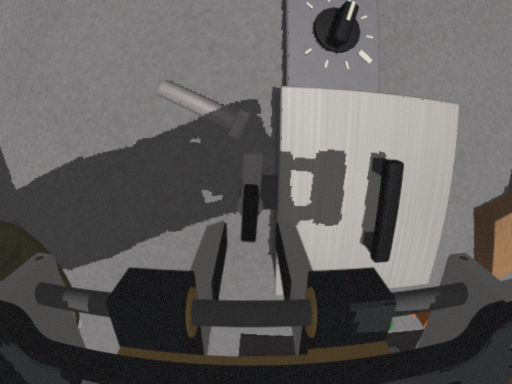

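The clamp bar is at (250,213) between the fingers, with the tongue pointing along +y at (253,168). I'll descend, grip and turn clockwise.

Emit:
{"name": "move_arm", "arguments": {
  "moves": [
    [-0.0005,0,0.015,0],
    [-0.0005,0,0.035,0],
    [-0.0005,0,0.05,0],
    [-0.0005,0,0.055,0],
    [-0.0005,0,0.055,0]
  ]
}}

```text
clock: 33.85
eef_pos: [379.5, 219.4, 94.4]
eef_rot: [-3.141, 0.0, 1.659]
wrist_force: [0.0, 1.3, 0.2]
finger_gap: 32.2
finger_force: 0.0
```

Emit:
{"name": "move_arm", "arguments": {
  "moves": [
    [0,0,0,0],
    [0,0,0,0],
    [0,0,0,0],
    [0,0,0,0]
  ],
  "jaw": 0.002,
  "squeeze": 25
}}

```text
clock: 34.25
eef_pos: [378.8, 219.9, 95.0]
eef_rot: [-3.141, -0.0, 1.66]
wrist_force: [-6.8, -2.4, 7.7]
finger_gap: 11.8
finger_force: 24.9
```

Emit:
{"name": "move_arm", "arguments": {
  "moves": [
    [0,0,0,0.08],
    [0,0,0,0.2],
    [0,0,0,0.32],
    [0,0,0,0.46],
    [0,0,0,0.6],
    [0,0,0,0.74],
    [0,0,0,0.88],
    [0,0,0,1.02],
    [0,0,0,1.16],
    [0,0,0,1.3],
    [0,0,0,1.44],
    [0,0,0,1.52]
  ]
}}

```text
clock: 35.45
eef_pos: [379.8, 219.1, 95.0]
eef_rot: [3.14, -0.001, 0.135]
wrist_force: [1.5, -10.9, 4.2]
finger_gap: 11.9
finger_force: 25.0
```

Emit:
{"name": "move_arm", "arguments": {
  "moves": [
    [0,0,0,0.03],
    [0,0,0,0.05],
    [0,0,0,0.053],
    [0,0,0,0.053],
    [0,0,0,0.053]
  ]
}}

```text
clock: 35.95
eef_pos: [379.8, 219.0, 95.0]
eef_rot: [3.14, -0.001, 0.087]
wrist_force: [1.3, -10.0, 4.0]
finger_gap: 11.9
finger_force: 25.0
```

Release, rise and move clear to check the clamp.

Emit:
{"name": "move_arm", "arguments": {
  "moves": [
    [0,0,0,0],
    [0,0,0,0],
    [0,0,0,0],
    [0,0,-0.015,0],
    [0,0,-0.04,0],
    [0,0,-0.07,0],
    [0,0,-0.09,0],
    [0,0,-0.09,0]
  ],
  "jaw": 0.034
}}

```text
clock: 36.75
eef_pos: [380.2, 220.5, 186.8]
eef_rot: [-3.14, -0.004, 0.087]
wrist_force: [-0.4, -0.3, -0.3]
finger_gap: 33.6
finger_force: 0.0
```

```bash
python3 -c "
from h import *
c=viewer.camera('wrist');cv2.imwrite('pics/w4.png',c['frame'])
s=manip.read_state();print(s['eef_pos'],s['eef_rot'],s['joints'])
k=viewer.camera('scene');P=cloud(k);X,Y,Z=P[...,0],P[...,1],P[...,2]
for lo,hi,n in((105,125,'bar'),(85,96,'tongue')):
  b=(X>350)&(X<440)&(Y>180)&(Y<260)&(Z>lo)&(Z<hi);q=P[b];print(n,len(q),cv2.minAreaRect(q[:,:2].astype(np.float32)) if len(q)>4 else '')
"
```

```text
[379.58702597 220.13884105 185.0410124 ] [-3.14079849e+00 -1.89443021e-03  8.70006787e-02] [4.41981910e-01 6.82009305e-02 1.84490958e+00 9.15739656e-05
 1.22642980e+00 1.92574598e+00]
bar 67 ((380.06097412109375, 214.33363342285156), (41.66349792480469, 11.547971725463867), 7.674120903015137)
tongue 65 ((405.2347412109375, 212.44923400878906), (35.49947738647461, 78.17784118652344), 68.428955078125)
```

View pics/w4.png

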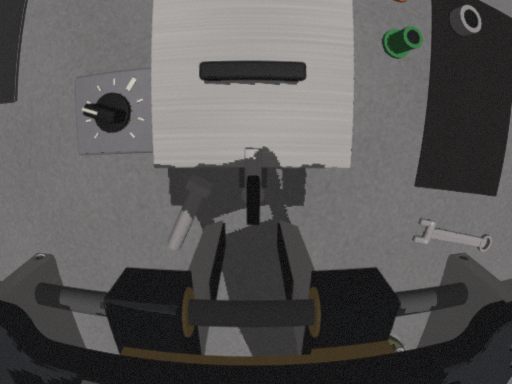

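The clamp now points straight in over the lid (bar at (253,200), tongue at (252,158)). For the dial, gripping at yaw of about 4.48 keeps joint 6 in range through the turn.

```bash
python3 -c "
from h import *
go(451,388,185,.087)"
```

```text
shift m [ 0.0862 -0.1612 -0.001 ] turn -0.0
```

Emit:
{"name": "move_arm", "arguments": {
  "moves": [
    [0.008,-0.015,0,-0.1],
    [0.018,-0.034,0,-0.245],
    [0.029,-0.054,0,-0.39],
    [0.04,-0.075,0,-0.535],
    [0.051,-0.095,0,-0.68],
    [0.061,-0.115,0,-0.825],
    [0.072,-0.134,0,-0.97],
    [0.081,-0.151,0,-1.115],
    [0.086,-0.161,0,-1.26],
    [0.0862,-0.1612,0,-1.405],
    [0.0862,-0.1612,0,-1.55],
    [0.0862,-0.1612,0,-1.69]
  ],
  "jaw": 0.034
}}

```text
clock: 38.05
eef_pos: [450.7, 387.7, 182.4]
eef_rot: [-3.139, 0.001, 1.783]
wrist_force: [0.3, -0.5, -0.3]
finger_gap: 34.2
finger_force: 0.0
```

Emit:
{"name": "move_arm", "arguments": {
  "moves": [
    [0,0,0,-0.145],
    [0,0,0,-0.29],
    [0,0,0,-0.435],
    [0,0,0,-0.58],
    [0,0,0,-0.725],
    [0,0,0,-0.87],
    [0,0,0,-1.015],
    [0,0,0,-1.16],
    [0,0,0,-1.305],
    [0,0,0,-1.45],
    [0,0,0,-1.595],
    [0,0,0,-1.7]
  ]
}}

```text
clock: 39.25
eef_pos: [450.7, 387.7, 182.5]
eef_rot: [-3.141, -0.003, -2.801]
wrist_force: [-0.4, -0.7, 0.1]
finger_gap: 34.7
finger_force: 0.0
```

Emit:
{"name": "move_arm", "arguments": {
  "moves": [
    [0,0,0,-0.145],
    [0,0,0,-0.29],
    [0,0,0,-0.435],
    [0,0,0,-0.58],
    [0,0,0,-0.725],
    [0,0,0,-0.87],
    [0,0,0,-0.97],
    [0,0,0,-1.0],
    [0,0,0,-1.0],
    [0,0,0,-1.0]
  ]
}}

```text
clock: 40.25
eef_pos: [450.9, 387.8, 183.3]
eef_rot: [3.14, -0.001, -1.808]
wrist_force: [-0.3, 0.7, 0.4]
finger_gap: 33.7
finger_force: 0.0
```

```bash
cat > d.py <<'E'
from h import *
import sys
s=manip.read_state();print(s['clock'],s['eef_pos'],s['eef_rot'],s['joints'])
c=viewer.camera('wrist');f=c['frame'];cv2.imwrite(sys.argv[1],f)
z=c['z_map'].astype(float);h,w=z.shape;u,v=np.meshgrid(np.arange(w)-c['cx'],np.arange(h)-c['cy'])
r=np.hypot(u,v);th=r/c['fx'];k=np.where(r>0,np.tan(th)/np.maximum(r,1e-6),1/c['fx'])
P=np.stack([u*k*z,v*k*z,z],-1)@rot(c['orientation']).T+np.array(c['origin'])
np.savez('d.npz',P=P,f=f)
X,Y,Z=P[...,0],P[...,1],P[...,2]
b=(abs(X-451)<45)&(abs(Y-388)<45)&(z>0)
q=P[b&(Z>66)&(Z<82)];print('bar',len(q),cv2.minAreaRect(q[:,:2].astype(np.float32)) if len(q)>4 else '',np.median(q[:,2]))
B,G,Rr=[f[...,i].astype(int) for i in range(3)]
br=b&(np.minimum(np.minimum(B,G),Rr)>150)
n,l,st,ce=cv2.connectedComponentsWithStats(br.astype(np.uint8))
for i in range(1,n):
    if st[i,4]>=4:
        m=P[l==i].mean(0);d=m[:2]-[451.2,386.6];print(ce[i].round(),st[i,4],m.round(1),'r',np.hypot(*d).round(1),'dryer ang',round(np.arctan2(d[1],d[0])-.086,3))
E
python3 d.py pics/w5.png
```

```text
40.25 [450.92063372 387.75968952 183.27825781] [ 3.14047510e+00 -1.25968498e-03 -1.80758897e+00] [ 6.48618309e-01  4.18102284e-01  1.41359030e+00  7.01790708e-05
  1.31158266e+00 -2.25619904e+00]
bar 560 ((450.2201843261719, 390.8154602050781), (41.764583587646484, 13.390755653381348), 76.29285430908203) 74.92289078562698
[270. 155.] 16 [423.5 365.   35.4] r 35.2 dryer ang -2.565
[231. 155.] 7 [466.1 355.2  35.8] r 34.8 dryer ang -1.214
```

View pics/w5.png

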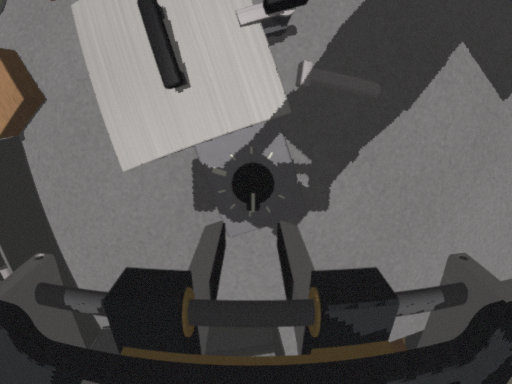

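The wrist view shows the dial at (253,183) with its pointer toward (253,205), aligned with the fingers, and the ticks around it in shadow. I'll fit the axis from the skirt and the ticks.

```bash
cat > t.py <<'E'
from h import *
D=np.load('d.npz');P=D['P'];f=D['f'];X,Y,Z=P[...,0],P[...,1],P[...,2]
b=(abs(X-451)<50)&(abs(Y-388)<50)
q=P[b&(Z>38)&(Z<60)];print('skirt',len(q),np.percentile(q[:,2],[10,50,90]),cv2.minEnclosingCircle(q[:,:2].astype(np.float32)))
g=f.min(2); th=cv2.morphologyEx(g,cv2.MORPH_TOPHAT,np.ones((9,9),np.uint8))
n,l,st,ce=cv2.connectedComponentsWithStats((b&(th>22)&(abs(Z-35)<12)).astype(np.uint8))
for i in range(1,n):
    if st[i,4]>=4:
        m=P[l==i].mean(0);d=m[:2]-[451.2,386.6];a=np.arctan2(d[1],d[0])-.086;print(ce[i].round(),st[i,4],m.round(1),'r',np.hypot(*d).round(1),'dial ang',round((2.356-a)%(2*np.pi),3))
E
python3 t.py
```

```text
skirt 921 [44.15207093 45.19820094 46.229045  ] ((450.4740905761719, 390.7598571777344), 23.775230407714844)
[280. 135.] 24 [408.2 346.4  35.5] r 58.9 dial ang 4.832
[251. 150.] 11 [443.6 354.8  36.1] r 32.7 dial ang 4.248
[264. 152.] 19 [429.9 361.   35.1] r 33.3 dial ang 4.708
[270. 155.] 20 [424.  365.3  35.4] r 34.6 dial ang 4.919
[231. 155.] 8 [466.  355.1  35.6] r 34.8 dial ang 3.575
[288. 162.] 7 [406.2 377.6  35. ] r 45.9 dial ang 5.385
[275. 163.] 13 [420.2 376.2  35.1] r 32.7 dial ang 5.258
[214. 168.] 8 [488.3 364.8  35.7] r 43.0 dial ang 2.973
[223. 173.] 17 [479.7 372.9  36. ] r 31.6 dial ang 2.891
[221. 191.] 9 [487.1 392.6  35.9] r 36.4 dial ang 2.276
[281. 196.] 8 [422.3 414.6  36.1] r 40.2 dial ang 0.069
[232. 206.] 11 [479.8 413.2  35.6] r 39.0 dial ang 1.693
[268. 209.] 11 [440.5 426.4  36. ] r 41.2 dial ang 0.609
[250. 213.] 10 [462.1 426.4  36. ] r 41.3 dial ang 1.14
[225. 219.] 62 [491.8 427.1  35.2] r 57.3 dial ang 1.657
[245. 221.] 11 [470.3 435.4  35.4] r 52.4 dial ang 1.243
```

The skirt circle (r 23.8) puts the dial axis at (450.5, 390.8), and the bar centre agrees. The ticks confirm yaw 0.086. The target pointer direction is -32.0° world, so the final tool yaw is 2.584, a 1.89 rad clockwise turn.

```bash
python3 -c "
from h import *
go(450.5,390.8,51,-1.8095)"
```

```text
shift m [-0.0029  0.0011  0.1326] turn 0.002
```

Emit:
{"name": "move_arm", "arguments": {
  "moves": [
    [-0.0029,0.0011,0.02,0],
    [-0.0029,0.0011,0.05,0],
    [-0.0029,0.0011,0.08,0],
    [-0.0029,0.0011,0.105,0],
    [-0.0029,0.0011,0.12,0],
    [-0.0029,0.0011,0.129,0.002],
    [-0.0029,0.0011,0.132,0.002],
    [-0.0029,0.0011,0.132,0.002],
    [-0.0029,0.0011,0.132,0.002]
  ]
}}

```text
clock: 41.2
eef_pos: [451.3, 391.3, 53.5]
eef_rot: [-3.141, 0.001, -1.808]
wrist_force: [-0.3, 0.3, -0.1]
finger_gap: 33.6
finger_force: 0.0
```

Emit:
{"name": "move_arm", "arguments": {
  "moves": [
    [0,0,0,0],
    [0,0,0,0],
    [0,0,0,0],
    [0,0,0,0]
  ],
  "jaw": 0.002,
  "squeeze": 25
}}

```text
clock: 41.6
eef_pos: [450.0, 391.4, 52.8]
eef_rot: [3.14, -0.0, -1.808]
wrist_force: [-7.8, 0.6, 6.8]
finger_gap: 13.5
finger_force: 25.0
```

```bash
python3 -c "
from h import *
s=manip.read_state();print(s['eef_pos'],s['joints'])
go(450.5,390.8,51,2.584)"
```

```text
[449.96762609 391.36911494  52.84056534] [ 6.53916360e-01  5.63177950e-01  1.52372403e+00  1.34824194e-03
  1.05574749e+00 -2.25083909e+00]
shift m [ 0.0004 -0.0007  0.0018] turn 1.891
```

Emit:
{"name": "move_arm", "arguments": {
  "moves": [
    [0,0,0,0.08],
    [0,0,0,0.22],
    [0,0,0,0.36],
    [0,0,0,0.5],
    [0,0,0,0.64],
    [0,0,0,0.78],
    [0,0,0,0.92],
    [0,0,0,1.06],
    [0,0,0,1.2],
    [0,0,0,1.34],
    [0,0,0,1.48],
    [0,0,0,1.6]
  ]
}}

```text
clock: 42.8
eef_pos: [450.6, 390.3, 52.9]
eef_rot: [-3.14, -0.0, 2.869]
wrist_force: [-3.6, -8.3, 7.3]
finger_gap: 13.8
finger_force: 25.0
```

Emit:
{"name": "move_arm", "arguments": {
  "moves": [
    [0,0,0,0.1],
    [0,0,0,0.2],
    [0,0,0,0.26],
    [0,0,0,0.285],
    [0,0,0,0.291],
    [0,0,0,0.291],
    [0,0,0,0.291]
  ]
}}

```text
clock: 43.5
eef_pos: [450.5, 390.0, 52.8]
eef_rot: [-3.139, 0.0, 2.584]
wrist_force: [-4.8, -9.1, 9.0]
finger_gap: 14.1
finger_force: 25.0
```

Release, rise and check.

Emit:
{"name": "move_arm", "arguments": {
  "moves": [
    [0,0,0,0],
    [0,0,0,0],
    [0,0,0,0],
    [0,0,0,0],
    [0,0,-0.015,0],
    [0,0,-0.045,0],
    [0,0,-0.08,0],
    [0,0,-0.115,0],
    [0,0,-0.13,0],
    [0,0,-0.13,0],
    [0,0,-0.13,0]
  ],
  "jaw": 0.034
}}

```text
clock: 44.6
eef_pos: [450.6, 390.9, 182.3]
eef_rot: [-3.142, -0.0, 2.584]
wrist_force: [0.4, 0.3, -1.1]
finger_gap: 33.9
finger_force: 0.0
```

```bash
python3 d.py pics/w6.png | head -2; python3 -c "
import cv2;f=cv2.imread('pics/w6.png');cv2.imwrite('pics/w6c.png',cv2.resize(f[120:250,170:340],None,fx=4.5,fy=4.5,interpolation=cv2.INTER_CUBIC))"
```

```text
44.6 [450.63620536 390.91269162 182.31911602] [-3.14154952e+00 -3.45090871e-05  2.58385415e+00] [ 6.53150473e-01  4.22008456e-01  1.41035518e+00  1.77095292e-05
  1.30928154e+00 -3.59911930e-01]
```

View pics/w6c.png

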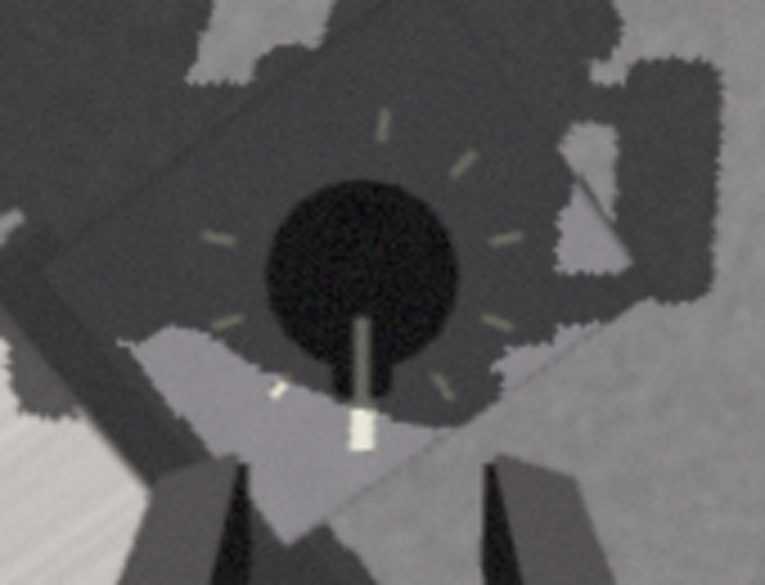

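The pointer line at (362,350) runs straight into the broad mark at (362,430). I'll retreat upward and make a last overview check.

Emit:
{"name": "move_arm", "arguments": {
  "moves": [
    [0,0,-0.03,0],
    [0,0,-0.06,0],
    [0.01,0.03,-0.06,0],
    [0.02,0.07,-0.06,0],
    [0.03,0.11,-0.06,0],
    [0.04,0.15,-0.06,0],
    [0.05,0.19,-0.06,0],
    [0.06,0.23,-0.06,0],
    [0.07,0.27,-0.06,0],
    [0.07,0.3,-0.06,0],
    [0.07,0.3,-0.06,0]
  ]
}}

```text
clock: 45.75
eef_pos: [517.9, 644.1, 219.9]
eef_rot: [3.115, 0.003, 2.585]
wrist_force: [0.4, -0.5, -1.4]
finger_gap: 34.0
finger_force: 0.0
```

```bash
python3 l3.py; python3 n.py; python3 -c "
from h import *
s=viewer.camera('scene')['frame'];cv2.imwrite('pics/s9.png',cv2.resize(s[90:300,130:410],None,fx=2.8,fy=2.8)); print(manip.read_state()['eef_pos'])"
```

```text
3879 ((479.99591064453125, 228.8511505126953), (212.48231506347656, 201.18907165527344), 4.724040508270264)
tilt,z [-2.70000e-03 -5.00000e-04  8.10653e+01]
clampbar ((380.0788879394531, 218.8475341796875), (39.96940612792969, 12.196444511413574), 2.2590320110321045) 67
dial ((451.2412414550781, 390.8905029296875), (15.633614540100098, 40.85055160522461), 58.066192626953125) 78
mat
[251. 162.] 23 mid [659.   39.5  38.5] z 47.9
[283. 167.] 140 mid [641.  -60.   28.5] z 31.1
[251. 188.] 21 mid [574.6  40.9  43.1] z 50.3
tank
[519.27627799 643.02644673 227.33267695]
```

View pics/s9.png

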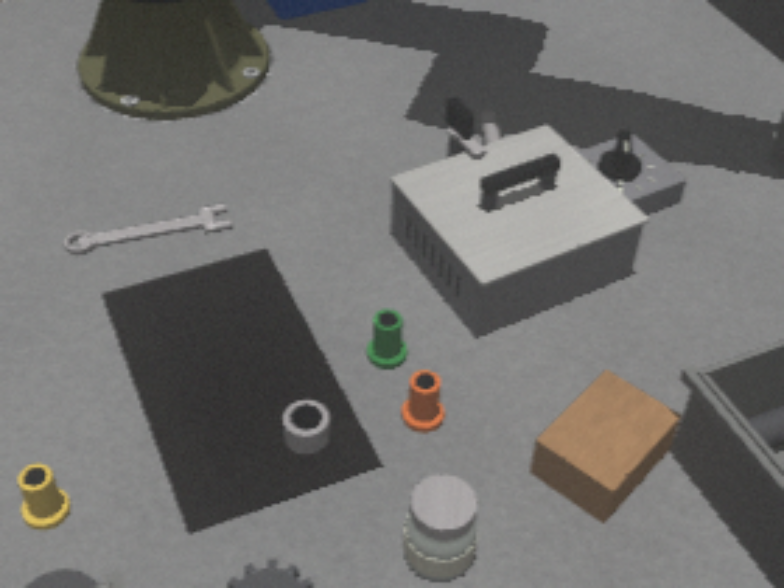

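The lid is flat at (515,200), the clamp tongue is over it at (480,147), the mat holds only the bush, and the bystanders are untouched. Handing in.

```bash
python3 -c "
from cell import manip
print(manip.sign_off())"
```

```text
the job is handed in; nothing more can be done
None
```

All four flanged sleeves are in the tank, the lid is flat on the rim, the clamp tongue points in over the lid, and the dial was set last, to the long broad mark. The job is handed in (about 46 s on the robot clock), but the hand-in gave no verdict.

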